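# Set up the viewing stand for a 60 mm culture dish

## Robot

A 6-joint arm with a two-finger parallel gripper is mounted at the origin on a cart in front of the work surface, level with it; the furniture and walls round the work are solid. World frame = base frame: x ahead of the robot, y to its left, z up, the work surface at z = 0. Lengths are in m, angles in rad, forces in N, time in s.
With the tool pointing down it reaches from about 0.275 to 0.725 m from the base axis. Payload 15.9 kg.
Tool frame: the origin (TCP) lies on the centre line of the jaws, within the pads' length; the fingertips stand 17 mm ahead of it and the grasp point (between the pads) lies 2 mm behind it; z points along the fingers, y is the line along which they close (so a half turn about z gives the same grasp; the last joint's range is limited). The gripper opens to 85 mm and grips with 20 to 120 N. Pads are 22 mm wide; open, the fingers measure 114 mm over their backs; the gripper's body (76 mm by 85 mm) begins 54 mm behind the grasp point. The pads swing forward as they close: fully open they stand 13 mm farther back than shut.
Start: joints at [-1.287, 0.213, -0.034, 1.323, 0, 1.571], TCP at [0.14, -0.48, 0.223] pointing down, gripper open.
Joint ranges: [-2.98, 2.98], [-0.74, 1.72], [-1.14, 1.35], [-2.1, 2.04], [-1.57, 1.44], [-3.14, 3.14]. Speed limits (rad/s): [1.89, 1.89, 2.39, 2.57, 3.14, 3.14].

## Interface

Orientations are given as [roll, pitch, yaw] about the fixed x, y, z axes, in that order (R = Rz(yaw) Ry(pitch) Rx(roll)).
In Python, from rig import manip, camera, camera_info gives the robot as it stands.
- The arm moves only by the shell command python3 -m crank 'ROWS'. ROWS is JSON, a list of rows, each a list of 3 entries, a list of its own where there are three numbers: the closure, from -1 (fully open) to 1 (shut), then the shift along the tool's x, y, z in mm, then the turn, a rotation vector about the tool's x, y, z in rad. In form: [[jaw, [dx, dy, dz], [ax, ay, az]], ...]. A call has 1 to 10 rows; each row shifts and turns the commanded pose from where the row before left it, along the tool's axes as they then stand; what a row does not reach is not made up. A row lasts 1/10 s, in which the tool goes at most 50 mm and 8.59 degrees, less where a joint would pass 70% of its speed; a pose out of reach is approached as far as the arm can. A call with a gripper value outside its range is refused whole. The fingers move at their own pace and stop on an object; the grip force is fixed at half the most. Time passes only in rows, so rows that do not move let the fingers close. It gives the time, the measured TCP pose, the force, the opening and the grip force at its end, in the units of the state.
- manip.state(): the state, without advancing time (a new reading comes with each control period).
- camera(name): name is "side" or "top"; returns the picture (384x512x3 uint8, red, green, blue); there is no depth.
- camera_info(name): a dict with "intrinsics" (3x3 intrinsics, pixels), "D" ([k1, k2, p1, p2, k3] as OpenCV has them; the pictures are not rectified), "R" (3x3) and "t" (3): a world point X has camera coordinates R X + t. Camera axes: x right, y down, z forward; pixel columns grow to the right and rows downward; lengths in m; the calibration is good to about 2 mm. A picture is of the moment at which its call begins. camera_info takes no time and is no camera call.
- manip.finish_job(): hands the job in; it is judged then, once.
The state is a dict: "time": time; "qpos": joint angles; "qd": joint speeds; "joint_efforts": joint torques, N m; "eef_pos": TCP position; "tool_rot": TCP orientation; "wrist_force": force on the tool from outside, world axes, zero at the start; "moment": the same for the moment, N m; "finger_gap": opening from 0.0 (shut) to 1.0 (fully open); "grasp_force": force on a finger pad.
Only numpy, scipy, OpenCV 4.12 (cv2) and the standard library are available. Lean on these libraries where they do the work, as an engineer would, in place of code of your own. Each camera call takes 0.05 s, during which the arm holds its last target. There are 200 camera calls.

## Task

Get the culture dish ready for viewing on the white transmitted-light stand, working with the fingertips only: push and press, never lift the dish. Push the iris lever round its arc until its index points at the middle one of the three long scale marks (the one with the middle-sized circle, for a 60 mm dish), then slide the dish that waits on the stand's deck over the glass until it is fully home against both arms of the V stop, and last press the lamp rocker over to on, at its raised end with the dot. Leave the lever on its mark and do not disturb the other things on the bench.

Things in the scene. Friction and masses are not known exactly. Their poses are not given: they have to be found in the camera images.
- stand: White light stand, fixed, 285 mm wide, 164 mm deep; flat deck 56 mm above the worktop; round front, radius 86 mm. Origin: on the worktop below the iris axis. +x points from the round front (scale, lever) to the straight back, +y to the side where the dish waits, -y to the side of V stop and lamp rocker, z up. It is turned by up to 0.3 rad.
- stage_center (a point): Centre of the round glass (92 mm across, flush with the deck) on the iris axis, at deck height; axes as stand. The seated dish is centred here. V stop, fixed on the deck at the -y side: two aluminium arms 7 mm high, 52 mm long, at 45 deg to stand y, opening towards +y; their inner faces are 29 mm from this point. Slide the dish along -y against both.
- iris_lever (a joint): Lever angle, rad: 0 at the open stop, grows clockwise seen from above (from the rocker's side past the front to the dish's side), 2.094 at the closed stop. In the stand's xy plane the lever is at 4.189 rad minus this value, anticlockwise from +x. Long marks at 0.349, 1.047 (middle circle, wanted), 1.745; short ones each 10 deg. Starts at 0 to 0.65. Friction about 2 N at the knob, no spring.
- lever_knob (a point): Middle of the lever's upright black knob, a cylinder 14 mm across, 61 to 86 mm above the worktop, 100 mm from the iris axis, just outside the deck's edge; this point is 18 mm above the deck. Push the knob sideways along the arc. The arm below it runs into a slot of the housing under deck level.
- lever_index (a point): Tip of the thin steel index that runs from under the knob inwards, 1 mm above the deck and 78 mm from the iris axis; it reads the scale.
- middle_mark (a point): Outer end of the middle long scale mark on the deck, 77 mm from the iris axis, straight in front of it (stand -x); this is where the index must point.
- dish: The lidded round culture dish to slide: 60 mm across at the lid, 57 mm at the base, 15 mm tall, about 18 g, loose on the deck at the +y side of the glass, 75 to 106 mm from the iris axis; origin at the centre of its underside. Deck and glass are level, so it slides freely. Similar spare dishes stand on the bench beside the stand.
- lamp_rocker (a joint): Angle of the lamp's rocker switch, rad: 0 off (as found), 0.35 fully on; it stays where it is left. Pressing the raised on end down by about 4 mm takes about 4 N.
- rocker_on_end (a point): Middle of the rocker's on half, on its upper face: 12 mm from its pivot, about 9 mm above the deck when off, 5 mm when on. The black rocker is 39 mm long along stand x, 22 mm wide, in a frame 48 x 30 mm, 2.5 mm high, 42 mm behind and 108 mm to the -y side of the iris axis. The on half is the raised one towards the front (-x), with a small dot.
- spare_dish_1: Spare culture dish on the bench beside the stand's +y end, 60 mm across, 15 mm tall, lower one of a stack of two; origin at the centre of its underside. Bystander.
- spare_dish_2: Spare culture dish standing on top of spare_dish_1, same size. Bystander.
- beaker: Small glass beaker, 54 x 58 x 70 mm, upright on the bench behind the spare dishes; origin at the centre of its underside. Bystander.
- weigh_boat: Shallow white weighing boat, 88 x 88 x 20 mm, very light, on the bench at the stand's front left; origin at the centre of its underside. Bystander.
- lab_timer: Digital bench timer, 62 x 66 x 20 mm, on the bench at the stand's front right; origin at the centre of its underside. Bystander.
- vial: Screw-cap vial, 22 mm across, 50 mm tall, upright on the bench beside the rocker's end of the stand; origin at the centre of its underside. Bystander.
- marker: Felt marker, 135 mm long, 13 mm thick, lying on the bench in front of the stand; origin at the middle of its underside. Bystander.
Things that resemble listed ones, but are neither listed nor needed, are in the scene too. Leave any green or orange look-alike of the dish alone.

How it is judged:
On the way, in this order (a step that is already met when the one before it is completed fails the run):
1. the lever's index is at the middle long mark, with the dish not yet over the glass (value of joint iris_lever between 0.977 and 1.117 rad and horizontal distance between dish and stage_center above 0.03 m), for 0.2 s.
2. the dish is home in the V stop, lamp still off (horizontal distance between dish and stage_center below 0.005 m and height (world z) of dish between 0.053 and 0.06 m and angle between dish's own z axis and vertical below 0.06 rad and value of joint lamp_rocker below 0.15 rad), for 0.2 s.
3. the lamp rocker is pressed over to on (value of joint lamp_rocker above 0.25 rad), for 0.2 s.
At the end, for the whole second after the job is handed in: The iris lever stands within 4 deg (0.07 rad) of the middle long mark, the dish lies flat on the deck within 5 mm of the centre of the glass and at rest, the lamp rocker is tilted on (over 0.25 of 0.35 rad) (value of joint iris_lever between 0.977 and 1.117 rad and horizontal distance between dish and stage_center below 0.005 m and height (world z) of dish between 0.053 and 0.06 m and angle between dish's own z axis and vertical below 0.06 rad and value of joint lamp_rocker above 0.25 rad and linear speed of dish below 0.01 m/s); the robot touches nothing.
It fails at once if the dish was lifted off the deck, tipped up or dropped from the stand (height (world z) of dish above 0.062 m or height (world z) of dish below 0.046 m or angle between dish's own z axis and vertical above 0.25 rad).
It fails at once if a bystander was shifted by more than 25 mm or knocked over (distance of any of spare_dish_1, spare_dish_2, beaker, weigh_boat, lab_timer, vial, marker from where it was at the start of the episode above 0.025 m or angle between any of beaker, vial's own z axis and vertical above 0.5 rad).
It also fails if it takes over 51 s, if anything falls off the work surface, if the arm or the gripper's body presses on something with over 40 N, if the wrist force passes 120 N, or if a joint passes its speed limit or range.

## Working session

There is one attempt and no reset: what is moved stays moved. The work goes in short steps, Python scripts to look and compute and a shell command to move; the robot and the scene stay as the last step left them, time stands still between calls to the robot, and variables do not carry over. Pictures are saved under pics/ and viewed, at most 10 in all, crops included, and the job is handed in when it is done.

```bash
mkdir -p pics
python3 - <<'E'
from rig import manip,camera,camera_info
import cv2,numpy as np
for n in("top","side"):
    im=camera(n);cv2.imwrite(f"pics/{n}0.png",im[...,::-1]);i=camera_info(n)
    print(n,np.array(i["intrinsics"]).round(1).tolist(),i["D"],np.round(-np.array(i["R"]).T@np.array(i["t"]),3))
s=manip.state();print(s["time"],s["eef_pos"],s["tool_rot"],s["finger_gap"])
E
```

```text
top [[347.7, 0.0, 255.2], [0.0, 347.7, 190.1], [0.0, 0.0, 1.0]] [-0.08291181  0.          0.          0.          0.        ] [0.354 0.025 1.064]
side [[388.8, 0.0, 254.2], [0.0, 388.8, 185.0], [0.0, 0.0, 1.0]] [-0.1197338  0.         0.         0.         0.       ] [ 0.518 -0.667  0.661]
0.1 [ 0.13991871 -0.47971298  0.22208602] [-3.14063643e+00  1.13777877e-06  2.83774046e-01] 0.9979627710840703
```

View pics/top0.png

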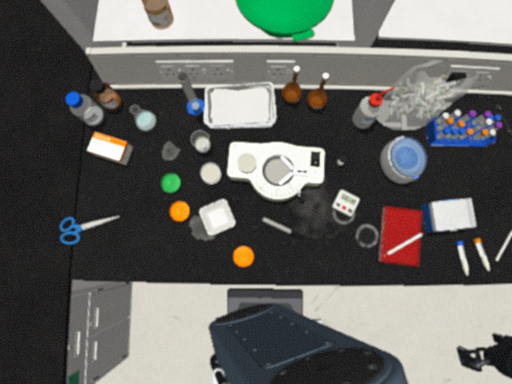

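View pics/side0.png

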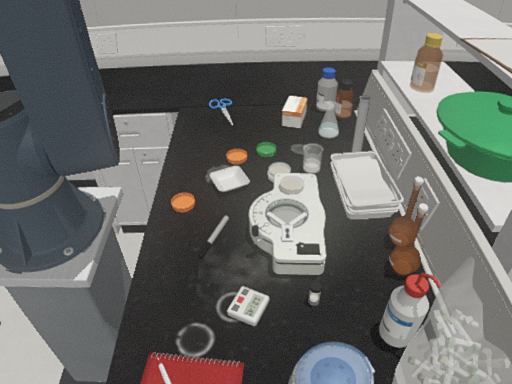

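The top view shows the stand at about (278,168). The dish on its deck is at (247,162), the V stop and glass at (278,170), and the rocker at (316,158). The spare stack is at (210,173), with green and orange look-alikes at (171,183), (179,211) and (243,257). The dish to slide is the clear one on the deck at +y. I'll check this in an enlarged crop.

```bash
cat > h.py <<'E'
import cv2,numpy as np
from rig import manip,camera,camera_info
def ray(n,uv):
    i=camera_info(n);K,D,R,t=[np.array(i[k],float) for k in("intrinsics","D","R","t")]
    p=cv2.undistortPoints(np.array(uv,float).reshape(-1,1,2),K,D)[:,0]
    d=np.c_[p,np.ones(len(p))]@R
    return -R.T@t,d
def plane(n,uv,z):
    c,d=ray(n,uv);return c+d*((z-c[2])/d[:,2])[:,None]
def proj(n,X):
    i=camera_info(n);R=np.array(i["R"],float)
    return cv2.projectPoints(np.array(X,float).reshape(-1,1,3),cv2.Rodrigues(R)[0],np.array(i["t"],float),np.array(i["intrinsics"],float),np.array(i["D"],float))[0][:,0]
E
python3 - <<'E'
import cv2,numpy as np
a=cv2.imread("pics/top0.png")[130:215,220:340];b=cv2.imread("pics/side0.png")[165:280,240:340]
a=cv2.resize(a,None,fx=6,fy=6,interpolation=cv2.INTER_CUBIC);b=cv2.resize(b,None,fx=5,fy=5,interpolation=cv2.INTER_CUBIC)
cv2.imwrite("pics/ca.png",a);cv2.imwrite("pics/cb.png",b)
E
```

```text
(no output)
```

View pics/ca.png

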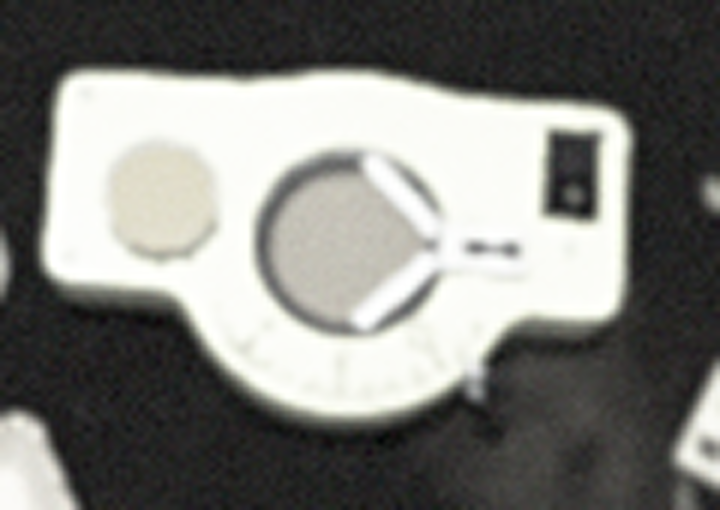

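View pics/cb.png

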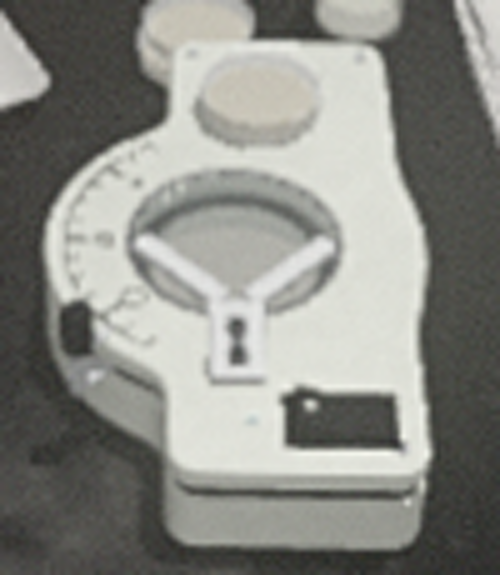

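The enlarged crops confirm it. In top pixels the tan dish on the deck is at (247,163), the glass at (278,170) and the rocker at (315,159), with its dot towards the front. In the side view the knob is at (255,231), near the open end of its travel.

Run:
```python
from h import *
np.set_printoptions(precision=4,suppress=True)
t=lambda u,v:(220+(u+.5)/6-.5,130+(v+.5)/6-.5); s=lambda u,v:(240+(u+.5)/5-.5,165+(v+.5)/5-.5)
G=[plane("top",[t(348,242)],.056)[0],plane("side",[s(235,242)],.056)[0]]
Rk=[plane("top",[t(573,174)],.062)[0],plane("side",[s(342,420)],.062)[0]]
print("glass",G,"rocker",Rk)
# glass ring from top: dark ring pixels
print("dish",plane("top",[t(162,198)],.071)[0],plane("side",[s(258,95)],.071)[0])
print("knob side",plane("side",[s(75,328)],.0735)[0], "top faint",plane("top",[t(475,375)],.0735)[0])
# stand mask minAreaRect back edge for yaw
im=cv2.imread("pics/top0.png");g=im.min(2)
pts=plane("top",[t(66,75),t(616,107),t(45,275),t(610,320)],.056);print("corners",pts)
for k,(g_,r) in enumerate(zip(G,Rk)):
    d=(r-g_)[:2];print("yaw",np.arctan2(d[1],d[0])-np.arctan2(-.108,.042),"dist",np.hypot(*d),"exp",np.hypot(.108,.042))
d=pts[1]-pts[0];print("yaw edge",np.arctan2(d[1],d[0])+np.pi/2)
```

```text
glass [array([ 0.5881, -0.0252,  0.056 ]), array([ 0.5889, -0.027 ,  0.056 ])] rocker [array([ 0.6226, -0.1363,  0.062 ]), array([ 0.6233, -0.1405,  0.062 ])]
dish [0.6058 0.0666 0.071 ] [0.6065 0.0596 0.071 ]
knob side [ 0.5157 -0.0953  0.0735] top faint [ 0.5192 -0.0856  0.0735]
corners [[ 0.6729  0.1167  0.056 ]
 [ 0.6592 -0.1596  0.056 ]
 [ 0.5699  0.1244  0.056 ]
 [ 0.5503 -0.1543  0.056 ]]
yaw -0.07036270950147672 dist 0.11632729392005259 exp 0.1158792474949678
yaw -0.07672339693800256 dist 0.11862195206919333 exp 0.1158792474949678
yaw edge -0.049645381860069504
```

```bash
cat >> h.py <<'E'
YAW=-.06; C=np.array([.5885,-.026])
def st(x,y):  # stand -> world xy
    c,s=np.cos(YAW),np.sin(YAW);return C+np.array([c*x-s*y,s*x+c*y])
def delta(tgt,yaw):
    from scipy.spatial.transform import Rotation as R
    s=manip.state();r=R.from_euler("xyz",s["tool_rot"])
    e=(r.inv()*R.from_euler("xyz",[np.pi,0,yaw])).as_rotvec()
    print("t",round(s["time"],2),"pos",np.round(s["eef_pos"],4),"rot",np.round(s["tool_rot"],3),"F",np.round(s["wrist_force"],1),"gap",round(s["finger_gap"],2))
    print("shift mm",np.round(r.inv().apply(np.array(tgt)-s["eef_pos"])*1000,1),"turn",np.round(e,3))
E
python3 -m crank '[[1,[32,-17,0],[0,0,0]],[1,[32,-17,0],[0,0,0]],[1,[32,-17,0],[0,0,0]],[1,[32,-17,0],[0,0,0]],[1,[32,-17,0],[0,0,0]],[1,[32,-17,0],[0,0,0]],[1,[32,-17,0],[0,0,0]],[1,[32,-17,0],[0,0,0]],[1,[32,-17,0],[0,0,0]],[1,[32,-17,0],[0,0,0]]]'
python3 -m crank '[[1,[0,0,0],[0,0,-0.14]],[1,[0,0,0],[0,0,-0.14]],[1,[0,0,0],[0,0,-0.14]],[1,[0,0,0],[0,0,-0.14]],[1,[0,0,0],[0,0,-0.14]],[1,[0,0,0],[0,0,-0.14]],[1,[0,0,0],[0,0,-0.14]],[1,[0,0,0],[0,0,-0.14]],[1,[0,0,0],[0,0,-0.1]],[1,[0,0,0],[0,0,0]]]'
python3 -c "
from h import *
delta([.513,-.128,.15],1.51)"
```

```text
time: 1.1
eef_pos: [0.4004, -0.2259, 0.2224]
tool_rot: [-3.141, 0.0, 0.284]
wrist_force: [0.3, -1.3, 0.2]
finger_gap: 0.004
grasp_force: 0.0
time: 2.1
eef_pos: [0.3994, -0.2271, 0.2223]
tool_rot: [-3.141, -0.0, 1.505]
wrist_force: [-0.1, -0.6, 0.3]
finger_gap: 0.003
grasp_force: 0.0
t 2.1 pos [ 0.3994 -0.2271  0.2223] rot [-3.141 -0.     1.505] F [-0.1 -0.6  0.3] gap 0.0
shift mm [106.3 106.9  72.2] turn [-0.001 -0.    -0.005]
```

```bash
python3 -m crank '[[1,[26,27,0],[0,0,0]],[1,[27,27,0],[0,0,0]],[1,[27,27,18],[0,0,0]],[1,[26,26,18],[0,0,0]],[1,[0,0,18],[0,0,0]],[1,[0,0,18],[0,0,0]],[1,[0,0,0],[0,0,0]]]'
python3 - <<'E'
from h import *
cv2.imwrite("pics/s1.png",cv2.resize(camera("side")[165:280,215:340,::-1],None,fx=5,fy=5,interpolation=cv2.INTER_CUBIC))
delta([.513,-.128,.083],1.51)
for a in np.linspace(3.96,np.pi,9): print(round(4.189-a,2),(st(.1*np.cos(a),.1*np.sin(a))-[0,.018]).round(4))
E
```

```text
time: 2.8
eef_pos: [0.5122, -0.128, 0.1482]
tool_rot: [-3.138, -0.001, 1.501]
wrist_force: [-0.4, 0.2, 0.2]
finger_gap: 0.001
grasp_force: 0.0
t 2.85 pos [ 0.5127 -0.1283  0.1498] rot [-3.139 -0.     1.502] F [-1.2  0.2  0.7] gap -0.0
shift mm [ 0.3  0.4 66.8] turn [-0.002 -0.    -0.008]
0.23 [ 0.5159 -0.1128]
0.33 [ 0.5093 -0.105 ]
0.43 [ 0.5034 -0.0966]
0.54 [ 0.4985 -0.0876]
0.64 [ 0.4945 -0.0782]
0.74 [ 0.4915 -0.0684]
0.84 [ 0.4895 -0.0584]
0.95 [ 0.4886 -0.0482]
1.05 [ 0.4887 -0.038 ]
```

View pics/s1.png

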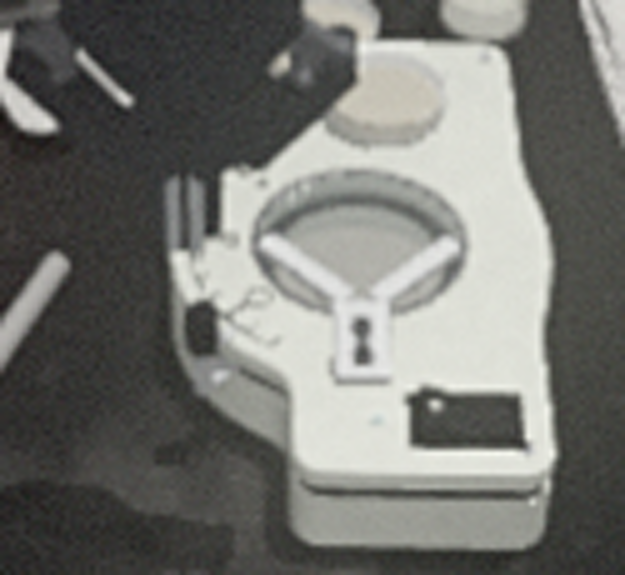

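The fingertips are above the knob, just on its -y side. The knob is at crop (200,328), and nothing else is in the way.

```bash
python3 -m crank '[[1,[0,0,22],[0,0,0]],[1,[0,0,22],[0,0,0]],[1,[0,0,22],[0,0,0]],[1,[0,0,0],[0,0,0]],[1,[7,1,0],[0,0,0]],[1,[7,1,0],[0,0,0]],[1,[0,0,0],[0,0,0]]]'
python3 -m crank '[[1,[4,-4,0],[0,0,0]],[1,[4,-4,0],[0,0,0]],[1,[4,-3,0],[0,0,0]],[1,[4,-3,0],[0,0,0]],[1,[4,-3,0],[0,0,0]],[1,[4,-3,0],[0,0,0]],[1,[5,-3,0],[0,0,0]],[1,[5,-2,0],[0,0,0]],[1,[5,-2,0],[0,0,0]],[1,[5,-2,0],[0,0,0]]]'
python3 - <<'E'
from h import *
cv2.imwrite("pics/s2.png",cv2.resize(camera("side")[165:280,215:340,::-1],None,fx=5,fy=5,interpolation=cv2.INTER_CUBIC))
delta([.4887,-.038,.083],1.502)
E
```

```text
time: 3.55
eef_pos: [0.5174, -0.114, 0.0858]
tool_rot: [3.14, 0.0, 1.504]
wrist_force: [-0.0, 0.0, -0.2]
finger_gap: -0.002
grasp_force: 0.0
time: 4.55
eef_pos: [0.4903, -0.0685, 0.0845]
tool_rot: [3.142, -0.0, 1.504]
wrist_force: [-0.4, 0.4, 0.1]
finger_gap: 0.002
grasp_force: 0.0
t 4.6 pos [ 0.4901 -0.0679  0.0845] rot [-3.141 -0.     1.504] F [-0.4  0.3  0.6] gap -0.0
shift mm [29.7 -3.3  1.5] turn [-0.    -0.     0.002]
```

View pics/s2.png

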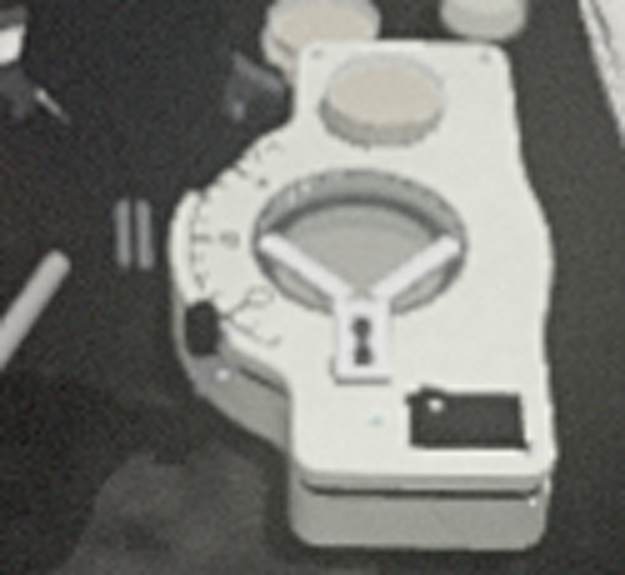

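The fingers, whose light pad strips are at crop (133,235), went past outside the knob, which is still at crop (200,328). I'll compare the projections.

Run:
```python
from h import *
np.set_printoptions(precision=4,suppress=True)
print("tip proj side",proj("side",[[.4901,-.0679,.0675],[.4901,-.0679,.0845],[.5157,-.0953,.0735]]))
print("tip plane from pads bottom",plane("side",[(215+133/5,165+268/5)],.0675))
print("knob",plane("side",[(215+203/5,165+328/5)],.0735),plane("side",[(215+203/5,165+304/5)],.086),plane("side",[(215+203/5,165+354/5)],.061))
im=camera("top");cv2.imwrite("pics/t2.png",cv2.resize(im[140:225,230:340,::-1],None,fx=7,fy=7,interpolation=cv2.INTER_CUBIC))
```

```text
tip proj side [[242.6141 223.3498]
 [242.2896 217.6788]
 [254.6147 230.2053]]
tip plane from pads bottom [[ 0.4878 -0.0531  0.0675]]
knob [[ 0.5177 -0.0965  0.0735]] [[ 0.518  -0.0948  0.086 ]] [[ 0.5174 -0.0996  0.061 ]]
```

View pics/t2.png

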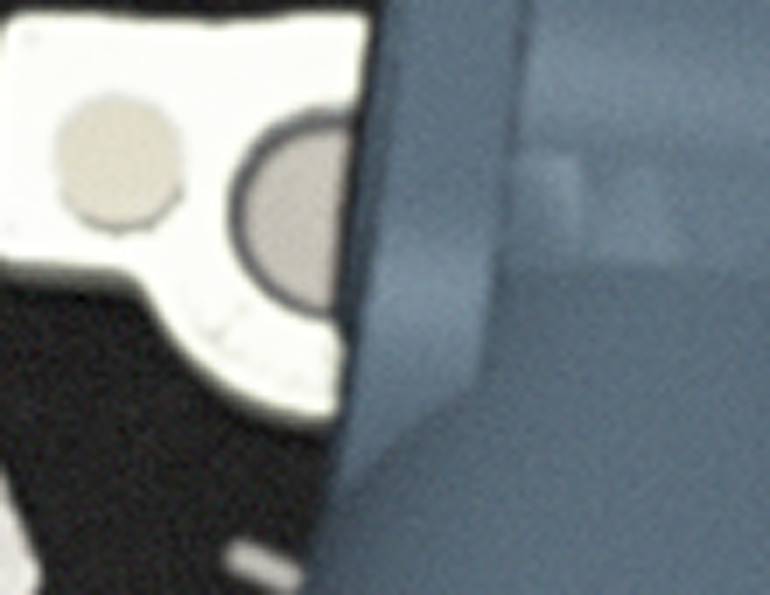

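Run:
```python
from h import *
np.set_printoptions(precision=4,suppress=True)
p=np.array([.5127,-.1283,.1498])
for dz in(0,-.017): print(dz,proj("side",[p+[0,0,dz],p+[0,-.011,dz],p+[.007,0,dz],p+[.014,0,dz]]).round(1).tolist())
print("seen s1",215+185/5,165+250/5, "s2: exp", proj("side",[[.4901,-.0789,.0675]]),"seen",215+133/5,165+268/5)
```

```text
0 [[252.5, 214.7], [252.6, 218.7], [256.2, 214.6], [259.9, 214.5]]
-0.017 [[252.7, 221.1], [252.8, 225.1], [256.3, 221.0], [260.0, 220.9]]
seen s1 252.0 215.0 s2: exp [[242.583  226.9763]] seen 241.6 218.6
```

The projection puts the visible fingertips about at TCP height, so they passed over the top of the knob. I'll go back and come in lower. At TCP z 0.077 the tips clear the deck whichever estimate is right.

```bash
python3 -m crank '[[1,[0,0,-20],[0,0,0]],[1,[0,0,-20],[0,0,0]],[1,[-29,16,0],[0,0,0]],[1,[-29,17,0],[0,0,0]],[1,[0,0,24],[0,0,0]],[1,[0,0,24],[0,0,0]],[1,[0,0,0],[0,0,0]]]'
python3 - <<'E'
from h import *
cv2.imwrite("pics/s3.png",cv2.resize(camera("side")[165:280,215:340,::-1],None,fx=5,fy=5,interpolation=cv2.INTER_CUBIC))
delta([.518,-.117,.077],1.504)
E
```

```text
time: 5.35
eef_pos: [0.5176, -0.1288, 0.0739]
tool_rot: [-3.137, -0.001, 1.503]
wrist_force: [0.4, 0.1, 0.8]
finger_gap: 0.001
grasp_force: 0.0
t 5.4 pos [ 0.5184 -0.1289  0.0757] rot [-3.139 -0.     1.504] F [-1.  -1.1 -0.5] gap 0.0
shift mm [11.8 -1.2 -1.3] turn [-0.003 -0.    -0.   ]
```

View pics/s3.png

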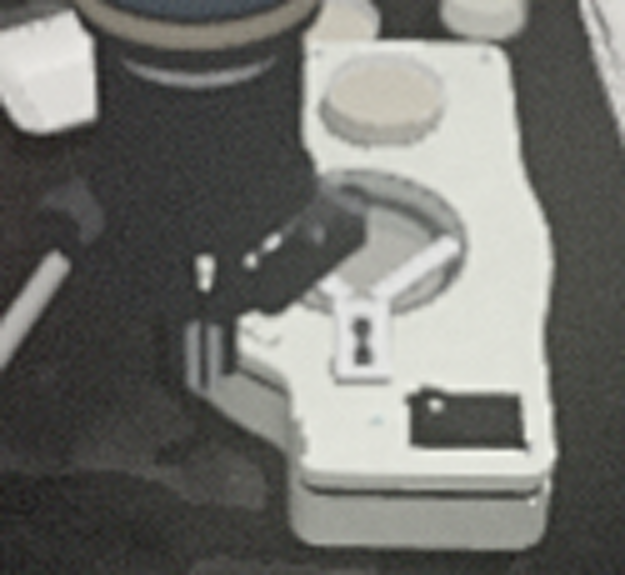

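The fingers are now low, with the strips ending at crop (205,390) in front of the knob. I'll push along the arc from here.

```bash
python3 -m crank '[[1,[7,0,0],[0,0,0]],[1,[7,-1,0],[0,0,0]],[1,[4,-4,0],[0,0,0]],[1,[4,-4,0],[0,0,0]],[1,[4,-3,0],[0,0,0]],[1,[4,-3,0],[0,0,0]],[1,[4,-3,0],[0,0,0]],[1,[4,-3,0],[0,0,0]]]'
python3 - <<'E'
from h import *
cv2.imwrite("pics/s4.png",cv2.resize(camera("side")[165:280,215:340,::-1],None,fx=5,fy=5,interpolation=cv2.INTER_CUBIC))
delta([.4887,-.038,.076],1.504)
E
```

```text
time: 6.2
eef_pos: [0.5011, -0.0898, 0.0771]
tool_rot: [3.141, 0.001, 1.503]
wrist_force: [-0.4, -3.8, 8.3]
finger_gap: 0.004
grasp_force: 3.8
t 6.25 pos [ 0.5007 -0.0892  0.077 ] rot [3.141e+00 1.000e-03 1.504e+00] F [-1.8 -2.4  8.3] gap -0.0
shift mm [ 50.3 -15.4   1. ] turn [ 0.001  0.001 -0.   ]
```

View pics/s4.png

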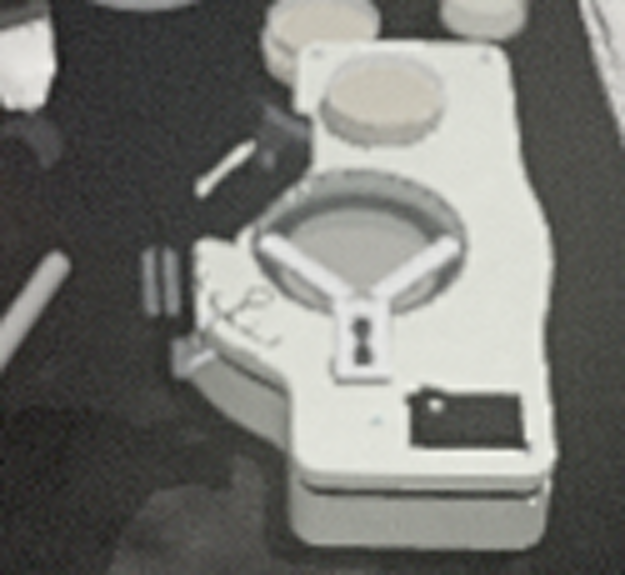

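The lever bracket has moved to about crop (190,355), but the 8 N upward force suggests the tips are riding on something. I'll check the pixels numerically.

Run:
```python
import cv2
for n in("s4","s2"):
    g=cv2.resize(cv2.imread(f"pics/{n}.png"),(125,115),interpolation=cv2.INTER_AREA)
    print(n,"cols 240..264 rows 211..246")
    for r in range(46,82): print(r+165,' '.join(f"{v//10:2d}" for v in g[r,25:50].max(1).astype(int)))
```

```text
s4 cols 240..264 rows 211..246
211  5  5  5  6  5  6  5  5  6  5  5  6  6  6  6  6  6  6  6  5  6  6  9 16 19
212  6  5  5  5  5  5  5  5  5  6  6  6  6  6  7 10 12 11  9  7  6  7 14 20 20
213  5  5  5  5  6  5  5  5  6  5  6  6  6  8 14 19 19 19 17 15 14 12 17 22 20
214  5  5  5  5  7  8  7  6  8  7  6  5  5 10 17 22 22 22 21 20 20 19 20 22 20
215  5  5  5  8 11 10  7  8 11 10  7  6  6 10 17 21 22 22 21 21 21 21 21 22 20
216  5  5  5  9 13 12  7  9 13 12  9  5  5  9 15 20 21 21 21 21 21 21 21 22 21
217  5  5  6  9 13 12  8  9 13 13  9  5  6  9 16 21 21 21 21 21 21 21 21 22 22
218  6  5  6  9 13 12  8  9 13 13  9  5  5  9 17 22 21 21 21 21 21 21 21 21 22
219  6  5  6  9 13 12  8  9 13 13  9  6  5 10 17 21 20 21 21 21 21 21 21 21 22
220  5  5  6  9 12 12  8  8 12 12  9  6  5  9 15 19 20 21 21 21 21 21 21 21 22
221  5  5  5  8 12 12  8  8 11 12 10  6  5  8 13 18 21 22 21 21 21 21 21 21 22
222  5  5  5  8 12 12  9  7 11 13 10  6  5 10 14 18 21 22 21 21 21 21 21 22 21
223  5  5  5  8 12 12  9  8 12 13 11  6  5  9 16 20 21 19 19 21 21 21 22 21 19
224  6  5  5  8 12 12 10  8 12 13 11  6  5
[... 3949 characters left out ...]
 5  6  5  5  5  5  5  5  5  8 12 13 13 13 13 13 13 14 13 13 12 11 13
239  5  5  5  5  6  5  5  5  5  5  5  6 10 13 14 13 13 13 15 18 16 14 13 10 10
240  5  5  5  5  5  5  5  5  5  5  5  5  8 12 13 13 13 13 15 18 16 14 15 13 11
241  6  5  5  6  5  6  5  5  5  5  5  5  6  9 12 14 13 13 14 14 14 14 15 15 14
242  5  6  6  5  6  6  6  6  5  5  5  5  5  7 11 13 13 14 13 13 14 14 14 15 15
243  6  6  6  6  6  7  6  6  5  5  6  5  5  7 10 12 13 14 14 14 14 14 14 15 15
244  6  6  6  6  6  6  7  7  6  6  5  5  5  6  7  8 10 13 14 14 14 14 14 14 15
245  5  5  5  5  6  6  6  6  7  6  6  6  5  6  6  6  7 10 13 15 15 14 14 14 15
246  5  5  5  5  5  5  5  5  6  6  6  5  5  5  5  5  6  7 10 13 14 15 14 14 14
```

Run:
```python
import cv2
for n,a,b in(("s1",208,232),("s3",228,254)):
    g=cv2.resize(cv2.imread(f"pics/{n}.png"),(125,115),interpolation=cv2.INTER_AREA)
    print(n,"cols 244..266")
    for r in range(a-165,b-165): print(r+165,' '.join(f"{v//10:2d}" for v in g[r,29:52].max(1).astype(int)))
from h import *
print(plane("side",[(250.5,231.5),(252,231),(253,235)],.061))
```

```text
s1 cols 244..266
208  5  5  6  6 10 13 12  8  8 12 13 11  6  5  7 16 22 22 21 21 21 20 16
209  5  5  5  7 10 13 12  8  8 12 13 12  7  5  8 16 22 22 22 22 21 19 14
210  5  6  5  6 10 13 12  8  8 12 13 12  6  5  8 17 22 22 21 22 21 18 13
211  5  5  5  6 10 13 12  8  8 11 13 11  6  6 10 15 19 19 20 22 21 17 13
212  5  6  6  6 10 13 12  8  7 11 13 13 12 13 14 15 17 17 18 21 20 15 12
213  5  5  5  6  9 13 12  8  7 11 13 15 18 19 20 19 18 17 18 21 20 15 14
214  5  5  5  6  9 13 13  9  9 11 13 16 20 22 21 21 19 19 20 21 20 16 14
215  6  5  5  5 10 16 19 18 16 13 15 17 20 21 21 21 21 21 21 22 20 15 12
216  5  6  5  5 10 18 22 22 19 16 17 19 21 21 21 21 21 21 21 22 21 18 12
217  6  6  5  5  8 17 22 22 20 18 20 20 21 21 21 21 21 21 21 21 22 20 15
218  6  6  5  5  7 14 20 22 21 19 21 21 21 21 21 21 21 21 21 21 22 21 18
219  6  6  5  5  7 13 19 22 21 20 19 20 20 21 22 21 21 21 21 21 22 22 20
220  5  6  6  5  7 13 19 22 22 20 17 18 20 21 21 21 21 21 21 21 22 22 21
221  5  6  6  5  6 11 17 21 22 21 18 18 21 22 22 21 21 21 21 22 22 21 22
222  5  6  6  5  6 10 16 20 22 22 20 18 21 22 21 21 22 21 21 
[... 2001 characters left out ...]
46  6  6  6  6  6  6  6  5  5  5  5  4  5  7 10 12 14 14 14 14 14 15 15
247  6  6  6  6  6  6  6  5  5  5  5  5  5  5  6  9 12 14 15 14 15 15 14
248  5  6  6  6  6  6  6  6  5  5  5  5  5  5  5  6  9 11 14 14 15 15 15
249  6  6  6  6  6  6  6  6  6  6  5  5  5  5  5  5  6  7 10 13 14 15 15
250  6  6  6  6  6  6  6  6  6  6  5  5  5  5  5  5  5  5  6  8 11 14 15
251  6  5  6  6  6  6  6  6  6  6  5  5  5  5  5  6  6  5  5  5  7 10 12
252  6  6  6  6  7  7  6  6  5  5  5  5  4  5  5  5  5  5  5  5  5  6  7
253  6  6  6  6  6  5  5  5  5  4  5  5  5  6  6  5  5  5  6  6  6  6  5
[[ 0.5067996  -0.08664575  0.061     ]
 [ 0.51002131 -0.08528244  0.061     ]
 [ 0.51199218 -0.09710598  0.061     ]]
```

In every frame the visible tips end about 9 mm above the reported TCP. The contact agrees: 8 N upward at TCP 0.077 is the knob top at 0.086. So the tips are really at about TCP + 9 mm. I'll back off and come down again with TCP at about 0.057.

```bash
python3 -m crank '[[1,[0,0,-25],[0,0,0]],[1,[-20,11,0],[0,0,0]],[1,[-20,10,0],[0,0,0]],[1,[0,0,22],[0,0,0]],[1,[0,0,22],[0,0,0]],[1,[0,0,0],[0,0,0]]]'
python3 - <<'E'
from h import *
g=camera("side")
delta([.518,-.117,.057],1.504)
s=np.array(manip.state()["eef_pos"])
print(proj("side",[s+[0,-.011,.009]]))
print("rows 215..250, cols 244..266")
for r in range(215,258,2): print(r,' '.join(f"{v//10:2d}" for v in g[r,244:267].max(1).astype(int)))
E
```

```text
time: 6.85
eef_pos: [0.5172, -0.1304, 0.0551]
tool_rot: [-3.137, -0.001, 1.504]
wrist_force: [0.4, 0.5, -0.2]
finger_gap: 0.004
grasp_force: 0.0
t 6.9 pos [ 0.5181 -0.1305  0.0567] rot [-3.139e+00 -1.000e-03  1.504e+00] F [-0.9 -0.3 -0.2] gap 0.0
shift mm [13.5 -1.  -0.3] turn [-0.003 -0.001 -0.   ]
[[256.28558381 249.28257386]]
rows 215..250, cols 244..266
215  5  5  6  5  6  5  5  6  6  6  5  5  6  6  5  5  6  6  6  6  5  6  6
217  5  5  5  5  5  6  5  5  5  6  5  6  5  6  6  6  5  6  6  6  6  6  6
219  5  5  6  5  5  5  5  5  5  6  6  6  6  5  5  6  6  6  6  6  6  6  5
221  5  5  5  5  5  5  5  5  5  5  5  5  5  6  6  6  5  6  6  6  5  5  7
223  5  4  6  5  5  5  5  5  5  5  7 10  7  5  6  5  6  5  5  6 11 18 19
225  5  5  6  5  6  5  6  5  5  6 15 22 21 12  6  6  6  6  5  7 14 17 10
227  5  5  5  5  6  5  5  6  5  4 12 19 21 12  5  6  6  6  6  6  5  6  6
229  5  5  5  5  5  5  5  5  5  5  8 14 15  7  5  6  6  5  6  6  6  5  6
231  5  5  6  5  6  5  5  5  6  5  5  5  5  5  6  6  5  6  6  6  5  6  6
233  6  5  5  5  5  5  5  5  6  5  6  5  5  5  5  6  6  6  6  5  5  6  5
235  5  4 
[... 165 characters left out ...]
1 13 12  7 10 13 12  8  6  5  7  8  9 11 13
241  5  5  5  5  5  5  5  6 10 13 12  7  9 13 12  8  5  6  9 14 14 13 11
243  5  5  6  6  5  4  5  6 10 14 11  7 10 13 12  8  5  6 10 15 15 15 15
245  6  6  7  6  6  6  5  6  9 13 12  6  9 13 12  8  5  6 11 15 15 15 15
247  5  6  6  6  6  6  4  6 10 14 12  6  9 13 13  9 10 13 14 15 15 15 15
249  4  5  5  5  5  4  4  5  6  9  8  6  7 10 10  7  6  7 10 13 15 15 15
251  4  4  4  5  4  5  6  6  7  6  6  6  5  4  5  5  5  5  4  6  6  9 12
253  4  4  5  5  4  6  7  7  6  6  6  6  6  5  6  5  5  5  5  5  5  5  5
255  7  7  7  7  6  7  6  6  6  6  6  6  6  6  6  7  7  7  6  6  6  6  5
257  7  7  7  7  7  6  7  6  6  6  6  6  7  6  6  7  7  8  8  8  7  7  6
```

The model fits: predicted tip row 249.3, seen 249. Now I push along the arc.

```bash
python3 -m crank '[[1,[8,0,0],[0,0,0]],[1,[7,-1,0],[0,0,0]],[1,[4,-4,0],[0,0,0]],[1,[4,-4,0],[0,0,0]],[1,[4,-3,0],[0,0,0]],[1,[4,-3,0],[0,0,0]],[1,[4,-3,0],[0,0,0]],[1,[4,-3,0],[0,0,0]],[1,[4,-3,0],[0,0,0]]]'
python3 -m crank '[[1,[4,-2,0],[0,0,0]],[1,[5,-2,0],[0,0,0]],[1,[5,-2,0],[0,0,0]],[1,[5,-1,0],[0,0,0]],[1,[5,-1,0],[0,0,0]],[1,[5,-1,0],[0,0,0]],[1,[5,0,0],[0,0,0]],[1,[5,0,0],[0,0,0]],[1,[0,0,0],[0,0,0]]]'
python3 - <<'E'
from h import *
g=camera("side");cv2.imwrite("pics/s5.png",g[...,::-1])
delta([.4895,-.038,.057],1.504)
a=[3.96,3.6,3.4,3.3,3.2,3.14]
print(proj("side",[np.r_[st(.1*np.cos(x),.1*np.sin(x)),.0735] for x in a]).round(1).tolist())
for r in range(196,244,2): print(r,' '.join(f"{v//10:2d}" for v in g[r,238:264].max(1).astype(int)))
E
```

```text
time: 7.8
eef_pos: [0.498, -0.0863, 0.0576]
tool_rot: [3.142, 0.0, 1.504]
wrist_force: [-0.4, -2.8, 2.0]
finger_gap: 0.001
grasp_force: 1.5
time: 8.7
eef_pos: [0.4922, -0.0462, 0.0576]
tool_rot: [3.141, -0.001, 1.504]
wrist_force: [0.3, -0.5, -0.4]
finger_gap: 0.002
grasp_force: 0.0
t 8.75 pos [ 0.4923 -0.0464  0.0576] rot [ 3.141e+00 -1.000e-03  1.504e+00] F [-0.1 -0.1 -0.2] gap 0.0
shift mm [ 8.2 -3.3  0.6] turn [ 0.001 -0.001  0.   ]
[[254.7, 230.0], [245.4, 220.3], [242.7, 214.3], [242.1, 211.2], [241.9, 208.2], [242.0, 206.4]]
196  5  5  5  5  4  6  6  5  6  5  6  6  5  6  6  6  5  6  5  6  6  6  6  7  6  5
198  5  5  5  4  5  5  6  6  6  5  6  6  5  6  6  6  5  6  6  6  6  6  6  6  6  8
200  5  6  5  5  5  5  5  5  6  5  6  6  6  6  5  6  6  6  6  6  6  6  6  9 15 19
202  5  6  5  5  5  6  6  5  5  6  6  6  6  5  6  6  6  6  6  5  6  9 16 20 22 22
204  5  5  5  5  5  5  5  6  6  5  5  5  5  6  8  7  5  4  6  9 16 20 21 21 21 21
206  5  5  5  6  6  5  7  5  5  5  6  6 14 21 22 19 15 18 19 20 22 21 21 21 21 21
208  5  8 11 12  7  9 13 11  8  5  5  8 17 22 21 19 18 20 21 21 21 21 
[... 705 characters left out ...]
 9 13 14 13 14 15 15 14 11 11 13 14 12 13 17
228  5  5  6  5  6  6  5  5  4  5  5  9 13 14 14 13 14 16 19 20 19 18 13 15 20 22
230  5  5  6  6  6  6  6  5  4  5  6  9 12 13 13 13 13 14 17 20 22 22 21 20 20 19
232  5  5  5  4  5  5  5  5  5  4  5  8 12 12 13 14 13 10 12 14 16 19 21 22 22 21
234  4  5  5  5  5  5  5  5  5  5  5  6 10 13 13 13 14 14 11 10 12 14 15 17 19 21
236  5  5  4  5  5  6  6  5  5  5  4  5  8 12 13 13 13 13 14 14 11  9 11 13 14 15
238  4  4  4  5  5  5  5  5  5  5  5  5  5  7 12 13 13 13 14 14 14 14 13 11  9 10
240  4  4  4  5  4  4  4  4  5  4  5  5  5  5  8 12 13 14 14 14 14 14 15 15 15 13
242  5  5  4  4  4  5  5  6  5  5  5  5  5  6  5  6  9 12 14 14 14 14 14 15 14 15
```

```bash
python3 -m crank '[[1,[4,-1,0],[0,0,0]],[1,[4,-1,0],[0,0,0]],[1,[0,0,0],[0,0,0]],[1,[-12,-2,0],[0,0,0]],[1,[-20,-10,0],[0,0,-0.0]],[1,[-20,-10,0],[0,0,0]],[1,[0,0,-30],[0,0,0]],[1,[0,0,-30],[0,0,0]],[1,[0,0,0],[0,0,0]]]'
python3 - <<'E'
from h import *
g=camera("side");cv2.imwrite("pics/s6.png",g[...,::-1])
delta([.4895,-.038,.057],1.504)
K=lambda l,r,z:np.r_[st(r*np.cos(4.189-l),r*np.sin(4.189-l)),z]
for l in(.9,.977,1.047,1.117,1.2): print(l,proj("side",[K(l,.1,.086),K(l,.1,.0735),K(l,.1,.061),K(l,.078,.057)]).round(1).tolist())
print("mid mark",proj("side",[K(1.047,.077,.056),K(1.047,.065,.056)]).round(1).tolist())
for r in range(192,226): print(r,' '.join(f"{v//10:2d}" for v in g[r,234:264].max(1).astype(int)))
E
```

```text
time: 9.65
eef_pos: [0.4666, -0.0904, 0.1208]
tool_rot: [3.137, 0.0, 1.503]
wrist_force: [-0.1, -0.1, -0.8]
finger_gap: 0.001
grasp_force: 0.0
t 9.7 pos [ 0.4659 -0.0901  0.119 ] rot [3.138 0.    1.503] F [ 0.  -0.2 -0.5] gap -0.0
shift mm [53.6 19.8 62.1] turn [ 0.003  0.    -0.001]
0.9 [[241.8, 206.7], [242.0, 210.9], [242.3, 215.0], [252.1, 215.4]]
0.977 [[241.7, 204.4], [241.9, 208.5], [242.1, 212.6], [251.9, 213.6]]
1.047 [[241.8, 202.3], [242.0, 206.4], [242.2, 210.5], [252.0, 211.9]]
1.117 [[242.1, 200.2], [242.3, 204.3], [242.5, 208.4], [252.2, 210.3]]
1.2 [[242.7, 197.8], [243.0, 201.9], [243.2, 206.0], [252.6, 208.4]]
mid mark [[252.4, 212.3], [257.7, 212.3]]
192  5  5  5  6  5  5  5  5  6  5  5  5  5  6  5  6  6  6  6  6  6  6  5  6  6  7  6  6  6  5
193  4  5  5  5  6  5  5  5  5  6  5  5  6  6  6  6  6  6  6  6  6  6  7  6  6  6  6  6  6  9
194  5  5  5  5  5  5  5  5  5  6  5  5  5  6  6  6  6  7  7  6  6  6  6  6  6  5  5  8 14 19
195  5  5  5  5  5  6  6  5  6  5  6  6  5  5  6  5  6  6  6  6  7  6  6  5  6  7 10 15 20 22
196  5  5  5  4  5  5  5  5  6  5  5  6  6  5 
[... 2073 characters left out ...]
 20 22 21 19 21 21 21 21 21 21 21 21 21 21
219  5  5  5  5  6  5  6  9 13 13 12 13 12 12 11 14 20 22 21 20 20 20 20 21 21 21 21 21 21 21
220  6  4  6  6  6  5  6  7  9 10  7  8  7  8  8 13 19 22 22 20 16 18 20 21 21 21 21 21 22 21
221  5  6  6  6  5  6  6  5  6  6  5  5  6  6  6 10 17 21 21 21 17 18 21 22 22 21 21 21 21 22
222  5  5  6  5  6  6  5  5  6  5  6  6  6  6  6 10 16 20 22 22 20 18 21 21 21 21 22 21 21 22
223  5  5  5  5  6  5  6  6  6  5  5  6  6  6  6 11 14 18 21 22 21 20 21 19 19 20 22 22 21 21
224  5  5  5  5  6  5  6  5  6  5  6  6  6  5  6 10 14 15 20 22 22 22 20 17 19 21 22 22 22 20
225  6  5  5  6  5  6  6  5  6  5  6  6  5  5  5 10 13 14 17 20 22 22 20 16 19 22 22 22 21 17
```

The index line at row 212 meets the middle mark at row 212, cols 253-262, so the lever is set. Next I part the jaw slightly as a two-point cradle and go behind the dish.

```bash
python3 -m crank '[[0.3,[32,18,-5],[0,0,0]],[0.3,[32,18,0],[0,0,0]],[0.3,[32,18,0],[0,0,0]],[0.3,[32,19,0],[0,0,0]],[0.3,[32,19,0],[0,0,0]],[0.3,[32,19,0],[0,0,0]],[0.3,[30,18,0],[0,0,0]],[0.3,[0,0,0],[0,0,0]]]'
python3 - <<'E'
from h import *
g=camera("side");cv2.imwrite("pics/s7.png",g[...,::-1])
delta([*st(.012,.15),.124],1.51)
s=np.array(manip.state()["eef_pos"])
print(s,proj("side",[s,s+[0,-.011,.009],s+[0.015,-.011,.009],s+[-.015,-.011,.009]]).round(1).tolist())
# strip pixels: grey-blue pad strips
c=proj("side",[s])[0].astype(int)
for r in range(c[1]-16,c[1]+14,1): print(r,' '.join(f"{v//10:2d}" for v in g[r,c[0]-16:c[0]+17].max(1).astype(int)))
print("col0",c[0]-16)
E
```

```text
time: 10.5
eef_pos: [0.6096, 0.1263, 0.1206]
tool_rot: [-3.14, -0.0, 1.507]
wrist_force: [-0.8, -0.2, -0.3]
finger_gap: 0.349
grasp_force: 0.0
t 10.55 pos [0.6086 0.1247 0.1207] rot [-3.14   0.     1.506] F [-0.2 -1.1 -0.1] gap 0.35
shift mm [-1.6  0.9 -3.3] turn [-0.002  0.    -0.004]
[0.60862411 0.12467703 0.12069743] [[290.4, 151.3], [290.9, 150.7], [297.1, 150.6], [284.8, 150.9]]
135  5  5  5  4  5  5  5  5  5  5  5  4  5  5  4  5  5  5  5  4  5  5  6  4  4  5  4  5  4  5  5  5  5
136  4  5  5  5  4  5  5  4  5  6  6  5  5  5  4  5  5  5  5  5  5  5  5  5  5  6  6  5  5  5  5  5  6
137  5  4  5  5  4  4  4  5  6  9  9  5  4  5  4  5  4  5  4  5  5  5  5  4  7 10  8  6  5  5  5  5  5
138  5  5  4  5  5  5  5  4  9 12 11  6  5  5  5  5  4  5  5  5  5  5  4  5  8 13 11  8  5  5  5  5  6
139  5  5  5  5  6  4  4  5  9 13 11  6  5  5  5  5  5  5  5  6  5  5  5  5  9 12 11  7  5  5  5  5  6
140  5  5  5  5  5  5  4  5  9 13 11  7  5  5  5  5  5  5  5  5  6  5  4  4  8 12 11  6  5  5  6  5  5
141  5  5  5  5  5  5  5  4  9 13 12  6  5  5  5  5  5  5  5  5  5  6  4  5  9 13 11  6  5  5  
[... 1685 characters left out ...]
6  6  6  6  6  6  5  6  6  6  6  6  6  6  6  6  5  6  6  5  7  9 13 14 14
159  5  6  6  6  6  6  6  6  5  6  6  5  6  6  6  6  6  6  6  6  5  6  6  7  6  6  6  6  7 10 12 14 16
160  5  6  5  6  5  6  6  6  5  6  6  6  6  6  6  6  6  6  5  6  6  6  6  6  6  6  6  6  6  9 13 14 15
161  6  6  6  7  7  7  8  7  6  6  6  5  5  7  6  6  6  6  6  6  6  6  6  6  6  6  6  6  7 10 14 14 15
162 10 11 13 14 14 15 14 14 13 11 10  7  6  6  6  6  6  5  6  7  6  7  6  6  6  6  5  6  7 11 15 15 16
163 16 16 17 18 18 18 18 18 17 17 16 13 10  8  6  5  6  6  6  6  7  7  6  6  6  6  6  6  7 11 15 17 17
164 18 18 18 18 18 18 18 18 17 18 18 17 15 13 10  7  6  6  7  6  6  6  6  6  6  6  7  6  7 11 16 18 19
col0 274
```

The tips are at about TCP + 10 mm with a gap of about 30 mm. I'll descend beyond the dish and start sliding it.

```bash
python3 -m crank '[[0.3,[0,0,20],[0,0,0]],[0.3,[0,0,20],[0,0,0]],[0.3,[0,0,20],[0,0,0]],[0.3,[0,0,8],[0,0,0]],[0.3,[0,0,0],[0,0,0]],[0.3,[-6,0,0],[0,0,0]],[0.3,[-6,0,0],[0,0,0]],[0.3,[-6,0,0],[0,0,0]],[0.3,[-6,0,0],[0,0,0]],[0.3,[0,0,0],[0,0,0]]]'
python3 -m crank '[[0.3,[-5,-1,0],[0,0,0]],[0.3,[-5,-2,0],[0,0,0]],[0.3,[-5,-2,0],[0,0,0]],[0.3,[-5,-2,0],[0,0,0]],[0.3,[-5,-2,0],[0,0,0]],[0.3,[-5,-2,0],[0,0,0]],[0.3,[0,0,0],[0,0,0]]]'
python3 - <<'E'
from h import *
g=camera("side");cv2.imwrite("pics/s8.png",cv2.resize(g[140:255,230:355,::-1],None,fx=5,fy=5,interpolation=cv2.INTER_CUBIC))
delta([*st(0,.037),.053],1.51)
E
```

```text
time: 11.55
eef_pos: [0.607, 0.0987, 0.0548]
tool_rot: [3.141, 0.0, 1.503]
wrist_force: [-0.1, 0.2, 0.7]
finger_gap: 0.355
grasp_force: 0.0
time: 12.25
eef_pos: [0.5937, 0.0698, 0.0546]
tool_rot: [-3.141, 0.0, 1.503]
wrist_force: [-1.2, -0.0, -0.6]
finger_gap: 0.348
grasp_force: 0.0
t 12.3 pos [0.5939 0.0702 0.0546] rot [ 3.142 -0.     1.503] F [-0.2 -0.4 -0.9] gap 0.35
shift mm [-59.3   0.9   1.6] turn [ 0.    -0.    -0.007]
```

View pics/s8.png

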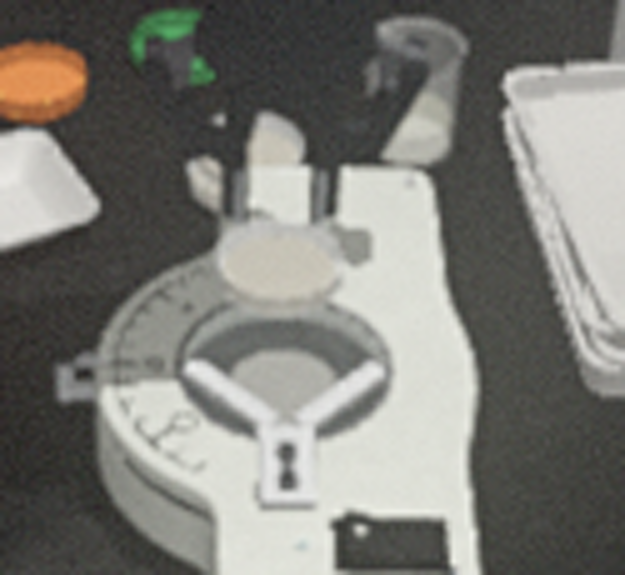

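The dish, at crop (280,262), sits flat in the cradle of the two fingertips and heads for the V. The lever index at crop (110,372) is still on its mark. I'll continue straight.

```bash
python3 -m crank '[[0.3,[-5,0,0],[0,0,0]],[0.3,[-5,0,0],[0,0,0]],[0.3,[-5,0,0],[0,0,0]],[0.3,[-5,0,0],[0,0,0]],[0.3,[-5,0,0],[0,0,0]],[0.3,[-5,0,0],[0,0,0]],[0.3,[-5,0,0],[0,0,0]],[0.3,[-5,0,0],[0,0,0]],[0.3,[-5,0,0],[0,0,0]],[0.3,[-5,0,0],[0,0,0]]]'
python3 -m crank '[[0.3,[-3,0,0],[0,0,0]],[0.3,[-3,0,0],[0,0,0]],[0.3,[0,0,0],[0,0,0]]]'
cat >> h.py <<'E'
def dishc(name="side"):
    g=camera(name);cv2.imwrite(f"pics/d_{name}.png",g[...,::-1]);return g
E
python3 - <<'E'
from h import *
g=camera("side");delta([*st(0,.037),.053],1.51)
cv2.imwrite("pics/s9.png",g[...,::-1])
f=g.astype(int);m=((f[...,0]-f[...,2]>12)&(f.max(2)>120)).astype(np.uint8)
n,l,s,c=cv2.connectedComponentsWithStats(m)
for i in range(1,n):
    if s[i,4]>60: print(s[i],c[i].round(1),plane("side",[c[i]],.066)[0].round(4))
E
```

```text
time: 13.3
eef_pos: [0.5906, 0.0202, 0.0545]
tool_rot: [3.142, -0.0, 1.504]
wrist_force: [-0.0, 0.5, -0.0]
finger_gap: 0.352
grasp_force: 0.1
time: 13.6
eef_pos: [0.5902, 0.0143, 0.0545]
tool_rot: [3.142, 0.0, 1.504]
wrist_force: [0.7, -1.3, -0.5]
finger_gap: 0.348
grasp_force: 0.0
t 13.65 pos [0.5902 0.0145 0.0545] rot [-3.142 -0.     1.504] F [ 0.   0.3 -1. ] gap 0.35
shift mm [-3.5  0.8  1.5] turn [-0.    -0.    -0.006]
[ 410   32   34   61 1154] [428.6  62.7] [1.2475 0.8303 0.066 ]
[460  38  37   4  67] [477.6  38.5] [1.6374 1.1611 0.066 ]
[334 101  18  16 148] [344.3 109.1] [0.8124 0.4374 0.066 ]
[269 124  43  12 117] [291.  131.9] [0.6287 0.3048 0.066 ]
[226 149  21  16 265] [236.4 155.9] [0.4718 0.1898 0.066 ]
[  9 186  46  23 153] [ 31.2 200.4] [-0.0319  0.0277  0.066 ]
[171 192  24  21 389] [182.7 201.7] [0.35   0.0098 0.066 ]
[275 203  23  15 260] [285.8 209.6] [ 0.5867 -0.0265  0.066 ]
[391 225  19  20 236] [400.9 234.2] [ 0.8241 -0.1137  0.066 ]
[392 252  22  22 284] [402.7 262.7] [ 0.8048 -0.1899  0.066 ]
[405 273  36  26 518] [419.8 284.6] [ 0.8217 -0.2439  0.066 ]
[ 141  353  103   31 2433] [191.3 370.5] [ 0.4113 -0.3918  0.066 ]
```

```bash
python3 -m crank '[[0.3,[-1.5,0,0],[0,0,0]],[0.3,[-1.5,0,0],[0,0,0]],[0.3,[0,0,0],[0,0,0]]]' | grep -E 'pos|wrist'
python3 -m crank '[[0.3,[-1,0,0],[0,0,0]],[0.3,[-1,0,0],[0,0,0]],[0.3,[0,0,0],[0,0,0]]]'| grep -E 'pos|wrist'
python3 - <<'E'
from h import *
def meas():
    g=camera("side");f=g.astype(int);m=((f[...,0]-f[...,2]>12)&(f.max(2)>120)).astype(np.uint8)
    m[:190]=0;m[225:]=0;m[:,:270]=0;m[:,310:]=0
    mm=cv2.moments(m,True);c=(mm["m10"]/mm["m00"],mm["m01"]/mm["m00"]);return mm["m00"],np.round(c,2),plane("side",[c],.066)[0].round(4)
print(meas())
E
```

```text
eef_pos: [0.59, 0.0115, 0.0545]
wrist_force: [0.3, -0.0, -0.4]
eef_pos: [0.5901, 0.0097, 0.0546]
wrist_force: [1.3, 2.7, 0.3]
(262.0, array([285.88, 210.6 ]), array([ 0.5868, -0.0297,  0.066 ]))
```

```bash
python3 -m crank '[[0.3,[-1,0,0],[0,0,0]],[0.3,[0,0,0],[0,0,0]]]'| grep -E 'pos|wrist'
python3 -m crank '[[0.3,[-1,0,0],[0,0,0]],[0.3,[0,0,0],[0,0,0]],[0.3,[0,0,0],[0,0,0]]]'| grep -E 'pos|wrist'
python3 - <<'E'
from h import *
for n in("side","top"):
    g=camera(n);cv2.imwrite(f"pics/v_{n}.png",g[...,::-1]);f=g.astype(int);m=((f[...,0]-f[...,2]>12)&(f.max(2)>120)).astype(np.uint8)
    w=(270,190,310,225) if n=="side" else (255,150,300,190)
    k=np.zeros_like(m);k[w[1]:w[3],w[0]:w[2]]=m[w[1]:w[3],w[0]:w[2]]
    mm=cv2.moments(k,True);c=(mm["m10"]/max(mm["m00"],1),mm["m01"]/max(mm["m00"],1));print(n,mm["m00"],np.round(c,2),plane(n,[c],.066)[0].round(4))
E
```

```text
eef_pos: [0.5902, 0.009, 0.0547]
wrist_force: [1.7, 5.5, 1.9]
eef_pos: [0.5904, 0.0084, 0.0549]
wrist_force: [4.0, 7.8, 1.4]
side 261.0 [286.   210.59] [ 0.587  -0.0297  0.066 ]
top 0.0 [0. 0.] [1.2036 0.9612 0.066 ]
```

The force builds to 8 N and the dish no longer moves, so it is seated. I'll retreat and check.

```bash
python3 -m crank '[[0.3,[4,0,0],[0,0,0]],[0.3,[10,0,0],[0,0,0]],[0.3,[20,0,0],[0,0,0]],[0.3,[20,0,0],[0,0,0]],[0.3,[40,0,-20],[0,0,0]],[1,[40,0,-30],[0,0,0]],[1,[40,0,-20],[0,0,0]],[1,[0,0,0],[0,0,0]],[1,[0,0,0],[0,0,0]]]'| grep -E 'pos|wrist'
python3 - <<'E'
from h import *
for n in("side","top"):
    g=camera(n);cv2.imwrite(f"pics/w_{n}.png",g[...,::-1]);f=g.astype(int);m=((f[...,0]-f[...,2]>12)&(f.max(2)>120)).astype(np.uint8)
    w=(270,190,310,225) if n=="side" else (255,150,300,190)
    k=np.zeros_like(m);k[w[1]:w[3],w[0]:w[2]]=m[w[1]:w[3],w[0]:w[2]]
    mm=cv2.moments(k,True);c=(mm["m10"]/max(mm["m00"],1),mm["m01"]/max(mm["m00"],1));print(n,mm["m00"],np.round(c,2),plane(n,[c],.066)[0].round(4))
g=cv2.imread("pics/w_top.png")
print("top rows150-190 cols 258-300 (R-B | max)")
for r in range(152,190,2): print(r,' '.join(f"{v//10:2d}" for v in g[r,258:302].min(1).astype(int)))
g=cv2.imread("pics/w_side.png")
for r in range(192,232,2): print(r,' '.join(f"{v//10:2d}" for v in g[r,262:314].min(1).astype(int)))
E
```

```text
eef_pos: [0.6013, 0.1824, 0.1245]
wrist_force: [-0.6, 0.2, -0.5]
side 264.0 [285.99 210.66] [ 0.587  -0.0299  0.066 ]
top 278.0 [277.74 170.1 ] [ 0.5853 -0.0252  0.066 ]
top rows150-190 cols 258-300 (R-B | max)
152 24 24 24 24 24 24 24 24 24 24 25 25 25 24 24 24 24 24 24 24 24 24 24 24 24 24 24 24 24 24 24 24 24 24 24 24 24 24 24 24 24 24 24 24
154 24 25 25 24 24 24 24 24 24 25 24 25 25 24 24 23 23 21 21 21 21 21 22 23 23 24 24 24 24 24 24 24 24 24 24 24 24 24 24 24 24 24 24 24
156 24 24 24 24 24 24 25 24 25 24 24 22 21 18 16 14 12 12 12 13 12 13 19 23 24 23 21 20 21 23 24 24 24 24 24 24 24 24 24 24 24 24 24 24
158 24 24 24 24 24 24 25 24 23 19 15 13 12 10  9  9  9  9 10  9  9 11 16 23 25 25 24 22 17 16 17 21 24 24 24 24 24 24 24 24 24 24 24 24
160 24 24 24 24 25 25 23 20 15 11 10  9  9 10 11 13 15 16 17 18 18 17 17 18 22 24 25 25 24 20 15 13 17 22 24 24 24 24 24 24 24 24 24 24
162 24 24 24 24 24 23 19 14 11  9  8 10 13 16 18 19 20 20 20 20 20 19 20 19 20 20 22 24 25 25 24 21 15 16 20 24 24 24 24 24 24 24 24 24
164 24 24 24 24 23 18 12  9  9  9 10 15 19 20 20 20 20 20 20 20 20 19 20 
[... 4194 characters left out ...]
 22 21 18 15 11 10  9 10 10 11 15 19 21 21 21 21 21 21 21 21
224 21 19 17 20 21 21 19 17 20 18 15 13 11 11 10 10 10 12 15 18 21 21 20 18 18 18 17 18 20 21 20 18 16 13 10 10 10 11 12 14 18 20 21 21 21 21 21 21 21 21 21 21
226 17 16 18 18 18 19 20 21 21 21 21 21 20 18 15 13 12 11 11 17 22 22 22 22 22 22 22 22 22 22 20 13 10 11 11 14 16 18 20 20 21 21 21 21 21 21 21 21 21 21 21 21
228 21 21 21 21 21 21 20 21 21 21 21 21 21 21 21 21 21 20 19 19 20 22 21 19 16 15 18 20 22 22 21 18 20 20 21 21 21 21 21 21 21 21 21 21 21 21 21 21 21 21 21 21
230 19 18 18 19 20 21 21 21 21 21 21 21 21 21 21 21 21 21 21 20 20 22 20 15  9  9 11 18 22 22 21 20 21 21 21 21 21 21 21 21 21 21 21 21 21 21 21 21 21 21 21 21
```

The top view shows the dish, centred at about (278,170), touching both arms and concentric with the glass ring centre at (278,170). Next is the rocker.

```bash
python3 -m crank '[[1,[-35,3,0],[0,0,0]],[1,[-36,3,0],[0,0,0]],[1,[-36,3,0],[0,0,0]],[1,[-36,3,0],[0,0,0]],[1,[-36,3,0],[0,0,0]],[1,[-35,3,0],[0,0,0]],[1,[-35,3,0],[0,0,0]],[1,[-35,2,0],[0,0,0]],[1,[-35,2,0],[0,0,0]],[1,[0,0,0],[0,0,0]]]' | grep pos
python3 - <<'E'
from h import *
g=camera("side");cv2.imwrite("pics/r.png",g[...,::-1])
delta([.605,-.137,.070],1.51)
s=np.array(manip.state()["eef_pos"]);print(proj("side",[s+[0,-.011,.009],s+[-.014,-.011,.009],s+[.014,-.011,.009],np.r_[st(.030,-.108),.065]]).round(1).tolist())
E
```

```text
eef_pos: [0.6036, -0.1436, 0.1236]
t 16.95 pos [ 0.6038 -0.1416  0.1237] rot [-3.14   0.     1.499] F [0.2 0.5 0.3] gap 0.0
shift mm [ 4.6  1.  53.7] turn [-0.001  0.    -0.011]
[[301.1, 228.7], [293.7, 229.0], [308.4, 228.5], [302.3, 246.0]]
```

```bash
python3 -m crank '[[1,[2,1,18],[0,0,0]],[1,[2,0,18],[0,0,0]],[1,[0,0,17],[0,0,0]],[1,[0,0,3],[0,0,0]],[1,[0,0,3],[0,0,0]],[1,[0,0,0],[0,0,0]]]' | grep -E 'pos|wrist'
python3 -m crank '[[1,[0,0,2],[0,0,0]],[1,[0,0,2],[0,0,0]],[1,[0,0,2],[0,0,0]],[1,[0,0,0],[0,0,0]]]' | grep -E 'pos|wrist'
```

```text
eef_pos: [0.6063, -0.1348, 0.0658]
wrist_force: [-1.3, 0.1, -0.3]
eef_pos: [0.6062, -0.1348, 0.0593]
wrist_force: [0.1, 0.2, -0.1]
```

```bash
python3 -m crank '[[1,[0,0,2],[0,0,0]],[1,[0,0,0],[0,0,0]]]' | grep -E 'pos|wrist'
python3 -m crank '[[1,[0,0,1.5],[0,0,0]],[1,[0,0,1.5],[0,0,0]],[1,[0,0,0],[0,0,0]]]' | grep -E 'pos|wrist'
python3 -m crank '[[1,[0,0,1],[0,0,0]],[1,[0,0,0],[0,0,0]]]' | grep -E 'pos|wrist'
```

```text
eef_pos: [0.6062, -0.1348, 0.0575]
wrist_force: [-0.8, -0.5, 1.8]
eef_pos: [0.6061, -0.1348, 0.0543]
wrist_force: [-1.7, -1.0, 1.7]
eef_pos: [0.6062, -0.1348, 0.0534]
wrist_force: [-0.8, -0.2, 0.5]
```

```bash
for i in 1; do python3 -m crank '[[1,[0,0,1],[0,0,0]],[1,[0,0,0],[0,0,0]]]' | grep -E 'pos|wrist'; done
python3 -m crank '[[1,[0,0,1],[0,0,0]],[1,[0,0,0],[0,0,0]]]' | grep -E 'pos|wrist'
python3 -m crank '[[1,[0,0,1],[0,0,0]],[1,[0,0,0],[0,0,0]]]' | grep -E 'pos|wrist'
```

```text
eef_pos: [0.6062, -0.1348, 0.0524]
wrist_force: [0.0, -1.1, 0.9]
eef_pos: [0.6064, -0.1348, 0.0521]
wrist_force: [-4.0, 1.3, 9.2]
eef_pos: [0.6065, -0.1349, 0.0519]
wrist_force: [-7.9, 1.7, 20.7]
```

Force rises steeply to 21 N, which is a firm stop. I'll lift off and check.

```bash
python3 -m crank '[[1,[0,0,-4],[0,0,0]],[1,[0,0,-20],[0,0,0]],[1,[0,0,-40],[0,0,0]],[1,[-45,-15,-20],[0,0,0]],[1,[-45,-25,0],[0,0,0]],[1,[-40,-25,0],[0,0,0]],[1,[0,0,0],[0,0,0]]]' | grep -E 'pos|wrist'
python3 - <<'E'
from h import *
g=camera("side");cv2.imwrite("pics/f_side.png",g[...,::-1]);t=camera("top");cv2.imwrite("pics/f_top.png",t[...,::-1])
old=cv2.imread("pics/side0.png")
for n,im in(("old",old),("new",g)):
    print(n)
    for r in range(239,258): print(r,' '.join(f"{v//10:2d}" for v in im[r,294:324].max(1).astype(int)))
for r in range(208,218): print(r,' '.join(f"{v//10:2d}" for v in g[r,240:264].max(1).astype(int)))
f=g.astype(int);m=((f[...,0]-f[...,2]>12)&(f.max(2)>120)).astype(np.uint8);k=m*0;k[190:225,270:310]=m[190:225,270:310]
mm=cv2.moments(k,True);print(mm["m00"],mm["m10"]/mm["m00"],mm["m01"]/mm["m00"])
print(manip.state()["time"])
E
```

```text
eef_pos: [0.5313, -0.2617, 0.1342]
wrist_force: [0.8, 1.4, 0.9]
old
239 22 22 22 22 22 22 22 22 22 22 22 22 22 22 22 22 22 22 22 22 22 22 22 22 22 22 22 22 22 23
240 22 22 22 22 22 22 22 22 22 22 22 22 22 22 22 22 22 22 22 22 22 22 22 22 22 22 22 22 22 22
241 22 22 23 23 22 20 21 22 23 23 22 22 22 22 22 22 22 22 22 22 22 22 22 22 22 22 22 22 22 22
242 22 22 23 23 20 15 13 16 17 19 22 23 23 23 23 23 23 23 23 22 23 23 22 23 22 22 22 22 22 23
243 22 21 19 17 14  8  7  8  9 12 15 17 17 17 17 16 16 16 16 16 16 16 18 18 18 21 22 22 22 23
244 22 20 13  8  7  6  7  8  8  7  8  9  9  9  8  9  9  9  8  8  8  8  9  9 10 18 21 22 22 22
245 22 20 12  6  6  7 10 18 19 12  7  7  7  7  6  7  7  7  7  7  7  7  7  6  8 18 22 22 22 22
246 22 22 18  9  6  7  9 16 18 12  8  7  8  7  8  7  7  8  7  7  7  7  7  6  8 15 21 22 22 22
247 22 23 20  9  6  7  8 10 11  9  8  7  7  7  7  7  7  8  8  7  7  7  7  7  7 15 21 22 22 22
248 22 23 20  9  6  7  7  7  7  7  7  8  7  7  7  8  7  7  7  7  7  8  7  7  7 15 22 22 22 22
249 22 22 20  9  6  7  7  7  8  8  7  7  7  7  8  7  8  7  7  8  7  8  7  7  7 13 21 23 22 2
[... 2652 characters left out ...]
5  5  4  5  4  4  5  5  5  5  6  6  7  8  8
210  4  4  4  5  4  4  5  5  5  5  4  5  5  5  5  5  5  4  5  5  4  4  4  5
211  4  5  5  4  5  5  4  5  4  5  5  4  5  5  5  5  4  5  5  4  5  5  5  5
212  4  4  4  4  4  4  5  5  4  4  5  5  5  5  4  5  5  5  5  5  5  5  5  4
213  5  4  5  4  4  5  5  5  5  5  5  5  4  5  5  4  5  5  5  5  5  6  6  5
214  5  5  4  4  4  4  4  4  4  4  4  4  4  4  5  5  5  5  5  5  5  5  5  5
215  4  4  4  4  5  5  4  4  5  5  4  5  5  4  5  5  5  5  5  5  5  4  5  5
216  4  5  4  4  4  4  4  4  5  4  4  4  5  4  5  5  5  5  5  5  4  5  5  5
217  5  4  5  5  3  5  4  5  5  4  4  5  5  5  5  5  5  5  5  5  5  5  5  5
162.0 285.3024691358025 200.73456790123456
20.05
```

The rocker is over: its raised corner is now at the back end (col 315) and the dot dropped from row 245.5 to 248. The arm hides the lever in this view, so I'll clear it and check lever and dish once more.

```bash
python3 -m crank '[[1,[-20,-20,-30],[0,0,0]],[1,[-30,-30,-30],[0,0,0]],[1,[-30,-30,0],[0,0,0]],[1,[-30,-30,0],[0,0,0]],[1,[-30,-30,0],[0,0,0]],[1,[-30,-30,0],[0,0,0]],[1,[0,0,0],[0,0,0]],[1,[0,0,0],[0,0,0]]]' | grep -E 'pos|wrist'
python3 - <<'E'
from h import *
g=camera("side");t=camera("top");cv2.imwrite("pics/z_top.png",t[...,::-1])
for r in range(208,218): print(r,' '.join(f"{v//10:2d}" for v in g[r,240:264].max(1).astype(int)))
for n,im,w in(("side",g,(270,190,310,225)),("top",t,(255,150,300,190))):
    f=im.astype(int);m=((f[...,0]-f[...,2]>12)&(f.max(2)>120)).astype(np.uint8);k=m*0;k[w[1]:w[3],w[0]:w[2]]=m[w[1]:w[3],w[0]:w[2]]
    mm=cv2.moments(k,True);print(n,mm["m00"],mm["m10"]/max(1,mm["m00"]),mm["m01"]/max(1,mm["m00"]))
E
```

```text
eef_pos: [0.3546, -0.4148, 0.1927]
wrist_force: [-0.1, 0.4, 0.9]
208  6  5  6  5  5  6  6  6  5 10 18 22 21 19 19 20 20 21 21 21 22 21 21 21
209  6  6  5  6  5  6  6  7  7 14 21 22 20 18 20 20 20 21 21 21 21 21 22 22
210  6  6  5  6  6  8 13 14 14 17 22 22 20 19 22 21 22 22 21 21 21 21 21 22
211  6  5  5  5  7 14 19 19 19 19 21 21 19 18 20 20 20 21 21 19 19 19 20 22
212  6  7  7  7 10 14 18 18 17 18 17 17 15 15 16 16 17 19 20 17 17 17 18 22
213  7 10 11 12 11  9 10 10 11 15 18 18 18 17 19 19 18 20 20 19 18 17 18 22
214  7 11 14 14 11  6  6  6  9 18 22 22 20 19 21 21 21 21 21 21 20 19 20 22
215  7 11 14 13 11  9  8  8 11 18 22 21 20 18 21 20 21 21 21 21 21 21 21 21
216  7 10 13 13 15 17 17 17 16 17 22 22 20 16 19 19 21 21 21 21 21 21 21 22
217  7 10 14 14 15 17 18 17 16 17 21 22 20 17 20 20 21 21 21 21 21 21 21 21
side 254.0 286.09055118110234 210.5275590551181
top 279.0 277.72401433691755 170.3548387096774
```

Lever, dish and rocker are all where they should be, so I'm handing in.

```bash
python3 -c "
from rig import manip
print(manip.finish_job())"
```

```text
the job is handed in; nothing more can be done
None
```

The job is handed in at about 21 s of the 51 s; by the last camera check the lever index is on the middle mark, the dish is home in the V stop and the lamp rocker is on. The hand-in returned no verdict.

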